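# Build the school starter set on the counter display

## Task

Build the school starter set on the teal display stand (not the pink one), from the bottom up: first the blue pencil tin, then the yellow crayon box on the tin, then the orange clip cup on the crayon box, and last the glue stick upright inside the cup. Centre each piece on the one below, with stand, tin and crayon box all lying lengthwise the same way. Do not shift the stapler, the calculator or the tape dispenser.

Things in the scene. Friction and masses are not known exactly. Their poses are not given: they have to be found in the camera images.
- teal_stand: Teal (blue-green) low display stand, a flat rectangular slab fixed to the counter, 210 x 90 mm and 12 mm high. Origin: centre of its underside (counter height, z = 0). x axis along the 210 mm length, y along the 90 mm width, z up; either end is as good as the other. It may have swapped places with the pink stand. The set is built here.
- pink_stand: Pink display stand, fixed, same shape and size as the teal one (210 x 90 x 12 mm, x along the length, origin at centre of underside). Not used in this job.
- pencil_tin: Dark blue metal pencil tin lying flat, 170 x 60 x 28 mm high, about 0.2 kg, loose, with three pencils pictured on its flat lid. Origin: centre of its underside. x along the 170 mm length, y along the 60 mm width (grasp across y), z up.
- crayon_box: Yellow carton of crayons lying flat, with a green band near its +x end and six crayons pictured on the flat top, 110 x 56 x 24 mm high, about 0.14 kg, loose, stiff. Origin: centre of its underside. x along the 110 mm length, y along the 56 mm width (grasp across y), z up.
- clip_cup: Orange round open clip cup, standing, empty: outer diameter 50 mm, inner diameter 42 mm, height 42 mm, floor 5 mm thick, straight walls, about 0.09 kg, loose. Origin: centre of its underside, z up to the open mouth.
- glue_stick: White glue stick with green cap, standing upright, a plain cylinder of diameter 26 mm and height 85 mm, about 0.045 kg, loose. Origin: centre of its underside, z up to the cap's top. It stands loosely in the cup and sticks out about 48 mm.
- stapler: Bystander: red and black stapler, 140 x 38 x 51 mm high, loose. Origin: centre of its underside, x along its length.
- calculator: Bystander: grey pocket calculator lying flat, 65 x 105 x 16 mm high, loose. Origin: centre of its underside, y along its length.
- tape_dispenser: Bystander: black desk tape dispenser with a clear roll, 120 x 50 x 82 mm high, loose, heavy. Origin: centre of its underside, x along its length.
Not all that is in view belongs to the job. There is more than one size of the pencil_tin; the one meant has the size given above.

How it is judged:
On the way, in this order (a step that is already met when the one before it is completed fails the run):
1. the pencil tin lies centred and square on the teal stand, let go (horizontal distance between pencil_tin and teal_stand below 0.015 m and z of pencil_tin in the frame of teal_stand between 0.008 and 0.017 m and angle between pencil_tin's own z axis and vertical below 0.15 rad and angle between the x axis of pencil_tin and the x axis of teal_stand, either way round below 0.2 rad and contact force between the fingers and pencil_tin below 0.2 N and linear speed of pencil_tin below 0.03 m/s), for 0.2 s.
2. the crayon box lies centred and square on the pencil tin, let go, the tin still in place (horizontal distance between pencil_tin and teal_stand below 0.015 m and z of pencil_tin in the frame of teal_stand between 0.008 and 0.017 m and angle between each of pencil_tin, crayon_box's own z axis and vertical below 0.15 rad and angle between the x axis of pencil_tin and the x axis of teal_stand, either way round below 0.2 rad and horizontal distance between crayon_box and pencil_tin below 0.015 m and z of crayon_box in the frame of pencil_tin between 0.024 and 0.033 m and angle between the x axis of crayon_box and the x axis of pencil_tin, either way round below 0.2 rad and contact force between the fingers and crayon_box below 0.2 N and linear speed of crayon_box below 0.03 m/s), for 0.2 s.
3. the clip cup stands upright on the middle of the crayon box, let go, the rest still in place (horizontal distance between pencil_tin and teal_stand below 0.015 m and z of pencil_tin in the frame of teal_stand between 0.008 and 0.017 m and angle between each of pencil_tin, crayon_box, clip_cup's own z axis and vertical below 0.15 rad and angle between the x axis of pencil_tin and the x axis of teal_stand, either way round below 0.2 rad and horizontal distance between crayon_box and pencil_tin below 0.015 m and z of crayon_box in the frame of pencil_tin between 0.024 and 0.033 m and angle between the x axis of crayon_box and the x axis of pencil_tin, either way round below 0.2 rad and horizontal distance between clip_cup and crayon_box below 0.015 m and z of clip_cup in the frame of crayon_box between 0.02 and 0.029 m and contact force between the fingers and clip_cup below 0.2 N and linear speed of clip_cup below 0.03 m/s), for 0.2 s.
4. the glue stick stands upright inside the clip cup, let go, the rest still in place (horizontal distance between pencil_tin and teal_stand below 0.015 m and z of pencil_tin in the frame of teal_stand between 0.008 and 0.017 m and angle between each of pencil_tin, crayon_box, clip_cup, glue_stick's own z axis and vertical below 0.15 rad and angle between the x axis of pencil_tin and the x axis of teal_stand, either way round below 0.2 rad and horizontal distance between crayon_box and pencil_tin below 0.015 m and z of crayon_box in the frame of pencil_tin between 0.024 and 0.033 m and angle between the x axis of crayon_box and the x axis of pencil_tin, either way round below 0.2 rad and horizontal distance between clip_cup and crayon_box below 0.015 m and z of clip_cup in the frame of crayon_box between 0.02 and 0.029 m and horizontal distance between glue_stick and clip_cup below 0.015 m and z of glue_stick in the frame of clip_cup between 0.001 and 0.01 m and contact force between the fingers and glue_stick below 0.2 N and linear speed of glue_stick below 0.03 m/s), for 0.2 s.
At the end, for the whole second after the job is handed in: Tin on teal stand, crayon box on tin, cup on crayon box, glue stick on the floor inside the cup: each centred within 15 mm on the one below, tin and box within 0.2 rad of the length of what is below (either way round), all upright within 0.15 rad, released and at rest (horizontal distance between pencil_tin and teal_stand below 0.015 m and z of pencil_tin in the frame of teal_stand between 0.008 and 0.017 m and angle between each of pencil_tin, crayon_box, clip_cup, glue_stick's own z axis and vertical below 0.15 rad and angle between the x axis of pencil_tin and the x axis of teal_stand, either way round below 0.2 rad and horizontal distance between crayon_box and pencil_tin below 0.015 m and z of crayon_box in the frame of pencil_tin between 0.024 and 0.033 m and angle between the x axis of crayon_box and the x axis of pencil_tin, either way round below 0.2 rad and horizontal distance between clip_cup and crayon_box below 0.015 m and z of clip_cup in the frame of crayon_box between 0.02 and 0.029 m and horizontal distance between glue_stick and clip_cup below 0.015 m and z of glue_stick in the frame of clip_cup between 0.001 and 0.01 m and linear speed of each of pencil_tin, crayon_box, clip_cup, glue_stick below 0.02 m/s and angular speed of each of pencil_tin, crayon_box, clip_cup, glue_stick below 0.2 rad/s and contact force between the fingers and pencil_tin below 0.1 N and contact force between the fingers and crayon_box below 0.1 N and contact force between the fingers and clip_cup below 0.1 N and contact force between the fingers and glue_stick below 0.1 N); the robot touches nothing.
It fails at once if the calculator is shifted by more than 20 mm (distance of calculator from where it was at the start of the episode above 0.02 m).
It fails at once if the stapler is shifted by more than 20 mm (distance of stapler from where it was at the start of the episode above 0.02 m).
It fails at once if the tape dispenser is shifted by more than 20 mm (distance of tape_dispenser from where it was at the start of the episode above 0.02 m).
It also fails if it takes over 106 s, if anything falls off the work surface, if the arm or the gripper's body presses on something with over 40 N, if the wrist force passes 120 N, or if a joint passes its speed limit or range.

## Robot

A 6-joint arm with a two-finger parallel gripper is mounted at the origin on the work surface. World frame = base frame: x ahead of the robot, y to its left, z up, the work surface at z = 0. Lengths are in m, angles in rad, forces in N, time in s.
With the tool pointing down it reaches from about 0.225 to 0.875 m from the base axis. Payload 3.4 kg.
Tool frame: the origin (TCP) lies at the very end of the fingers, on their centre line; the grasp point (between the pads) lies manip.grip_point_offset behind it (manip.grip_point_offset is the distance from the TCP to the grasp point, in m); z points along the fingers, y is the line along which they close (so a half turn about z gives the same grasp; the last joint's range is limited). The gripper opens to 85 mm and grips with 20 to 120 N. Pads are 22 mm wide; open, the fingers measure 114 mm over their backs; the gripper's body (76 mm by 85 mm) begins 54 mm behind the grasp point. The pads swing forward as they close: fully open they stand 13 mm farther back than shut.
Start: joints at [1.033, 0.276, 1.505, -0, 1.361, -0.121], TCP at [0.233, 0.526, 0.196] pointing down, gripper open.
Joint ranges: [-2.89, 2.89], [-0.75, 2.08], [0.22, 2.7], [-1.18, 4.32], [0.11, 2.71], [-2.7, 2.7]. Speed limits (rad/s): [2.57, 2.57, 3.14, 3.14, 3.14, 3.14].

## Interface

Orientations are given as a unit quaternion [w, x, y, z].
In Python, from station import manip gives the robot as it stands. The module is installed in compiled form; this text tells all that it offers.
- The arm moves only by the tool move_arm, never from a script. Its argument "plan" is a list of rows, each an object of numbers: "tx", "ty", "tz": the shift along the tool's x, y, z normalised to -1 to 1, where 1 is 400 mm; "turn": the turn about the tool's z normalised to -1 to 1, where 1 is pi rad. In form: [{"tx": .., "ty": .., "tz": .., "turn": ..}, ...]. A call has 1 to 20 rows; each row is the pose to reach, as a shift and turn from the pose commanded when the call began, along the tool's axes at that moment, turning the shorter way round; what a row does not reach only later rows make up. A row lasts 1/8 s, in which the tool goes at most 62.5 mm and 10.7 degrees, less where a joint would pass 70% of its speed; a pose out of reach is approached as far as the arm can. A call with a number of a shift or a turn outside -1 to 1 is refused whole. A call with a gripper value outside its range is refused whole. "claw" is the closure, from 0 (fully open) to 1 (shut), set as the call begins (left out, the last holds). The fingers move at their own pace and stop on an object; "force" is the grip in N (left out, the last holds). Time passes only in rows, so rows that repeat a pose let the fingers close. It gives the time, the measured TCP pose, the force, the opening and the grip force at its end, in the units of the state.
- manip.get_state(): the state, without advancing time (a new reading comes with each control period).
- manip.grab_frame(name): name is "side" or "top"; returns the picture (480x640x3 uint8, blue, green, red); there is no depth.
- manip.calibration(name): a dict with "intrinsics" (3x3 intrinsics, pixels), "origin" and "attitude" of the camera in the world. Camera axes: x right, y down, z forward; pixel columns grow to the right and rows downward; lengths in m; the calibration is good to about 2 mm. A picture is of the moment at which its call begins. calibration takes no time and is no camera call.
- manip.hand_in(): hands the job in; it is judged then, once.
The state is a dict: "t": time; "q": joint angles; "joint_velocities": joint speeds; "joint_torque": joint torques, N m; "ee_pos": TCP position; "ee_rot": TCP orientation; "ft_force": force on the tool from outside, world axes, zero at the start; "moment": the same for the moment, N m; "grip_width": finger opening in m; "grip_force": force on a finger pad.
Only numpy, scipy, OpenCV 4.12 (cv2) and the standard library are available. Lean on these libraries where they do the work, as an engineer would, in place of code of your own. Each camera call takes 0.05 s, during which the arm holds its last target. There are 200 camera calls.

## Working session

There is one attempt and no reset: what is moved stays moved. The work goes in short steps, Python scripts to look and compute and a tool call to move; the robot and the scene stay as the last step left them, time stands still between calls to the robot, and variables do not carry over. Pictures are saved under pics/ and viewed, at most 14 in all, crops included, and the job is handed in when it is done.

Besides the shell and the picture viewer there is one more tool, called after "Emit:" as name([rows], argument=value, ...), one row to a line, values as JSON. move_arm: Moves the arm, as the interface text tells. Scaled input: -1 to 1 covers 400 mm each way for a shift and pi rad each way for a turn. Its arguments: {"type":"object","properties":{"plan":{"type":"array","items":{"type":"object","properties":{"tx":{"type":"number","minimum":-1,"maximum":1},"ty":{"type":"number","minimum":-1,"maximum":1},"tz":{"type":"number","minimum":-1,"maximum":1},"turn":{"type":"number","minimum":-1,"maximum":1}}}},"claw":{"type":"number"},"force":{"type":"number"}},"required":["plan"]}

```bash
mkdir -p pics
python3 - <<'E'
from station import manip
import cv2,numpy as np
for n in("top","side"):
    f=manip.grab_frame(n); cv2.imwrite(f"pics/{n}0.png",f)
    c=manip.calibration(n); print(n,c)
s=manip.get_state(); print(s["t"],s["ee_pos"],s["ee_rot"],s["grip_width"],manip.grip_point_offset)
E
```

```text
top {'intrinsics': array([[435.1560643 ,   0.        , 318.64469578],
       [  0.        , 435.1560643 , 235.29534082],
       [  0.        ,   0.        ,   1.        ]]), 'origin': array([3.30302549e-01, 1.02697756e-03, 1.32313408e+00]), 'attitude': array([ 0.05081643, -0.70114563,  0.70987407, -0.04348902])}
side {'intrinsics': array([[504.35969683,   0.        , 315.65702131],
       [  0.        , 504.35969683, 239.07839874],
       [  0.        ,   0.        ,   1.        ]]), 'origin': array([-0.11226063, -0.59964796,  0.75915273]), 'attitude': array([-0.38556803,  0.83649848, -0.35671562,  0.15608188])}
0.1 [0.23252463 0.52531005 0.19534676] [-2.52201744e-04  2.06893713e-01  9.78363093e-01 -7.65073288e-04] 0.08525747609423533 0.0187
```

View pics/top0.png

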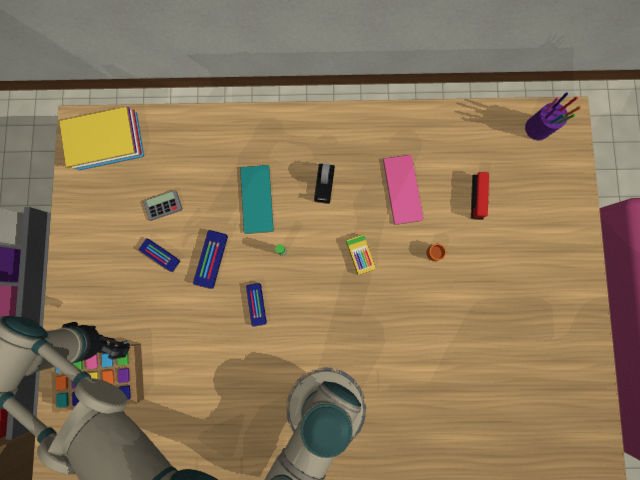

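View pics/side0.png

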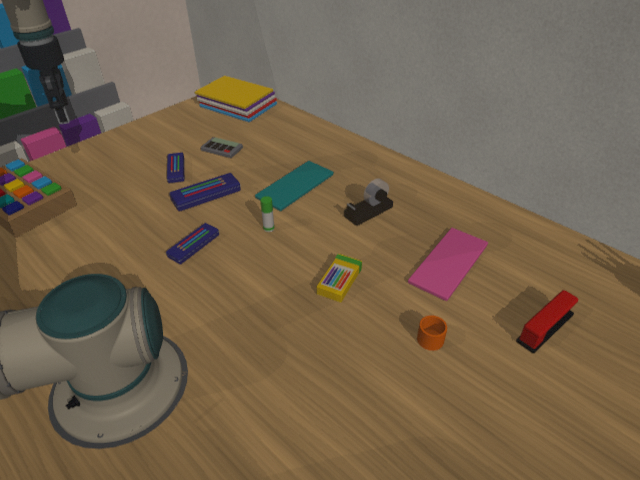

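The top view shows the teal stand at px (257,200) and the pink one at (403,189). There are three tins, the largest at (210,259). The crayon box is at (361,255), the cup at (436,253) and the glue at (280,249). The bystanders are the dispenser (324,183), the calculator (162,205) and the stapler (481,196). The side view agrees.

```bash
cat > h.py <<'E'
from station import manip
import cv2,numpy as np
from scipy.spatial.transform import Rotation as R
C={n:manip.calibration(n) for n in("top","side")}
def world(n,uv,z):
    c=C[n];uv=np.atleast_2d(np.float64(uv))
    q=c["attitude"];M=R.from_quat([q[1],q[2],q[3],q[0]]).as_matrix()
    d=np.c_[uv,np.ones(len(uv))]@np.linalg.inv(c["intrinsics"]).T@M.T
    o=c["origin"];return o+d*((z-o[2])/d[:,2])[:,None]
HSV={"teal":((82,100,40),(98,255,255)),"pink":((155,80,80),(172,255,255)),"blue":((112,110,25),(130,255,160)),
"yellow":((23,120,80),(34,255,255)),"orange":((4,170,70),(14,255,255)),"green":((45,100,40),(75,255,255))}
def blobs(img,col,amin=30):
    m=cv2.inRange(cv2.cvtColor(img,cv2.COLOR_BGR2HSV),*map(np.array,HSV[col]))
    m=cv2.morphologyEx(m,cv2.MORPH_CLOSE,np.ones((5,5)))
    return [c for c in cv2.findContours(m,cv2.RETR_EXTERNAL,cv2.CHAIN_APPROX_NONE)[0] if cv2.contourArea(c)>amin]
def meas(n,img,col,zmid,amin=30):
    out=[]
    for c in blobs(img,col,amin):
        h=cv2.convexHull(c)[:,0];p=world(n,h,zmid)[:,:2]
        mm=cv2.moments(cv2.convexHull(c));uv=(mm["m10"]/mm["m00"],mm["m01"]/mm["m00"])
        r=cv2.minAreaRect((p*1000).astype(np.float32));b=cv2.boxPoints(r)
        e=max((b[1]-b[0],b[2]-b[1]),key=np.linalg.norm)
        yaw=np.arctan2(e[1],e[0]);yaw=(yaw+np.pi/2)%np.pi-np.pi/2
        out.append((np.round(uv,1),np.round(world(n,uv,zmid)[0,:2],4),np.round(r[0],1),np.round(sorted(r[1]),1),round(float(yaw),3)))
    return out
E
python3 - <<'E'
from h import *
for n in("top","side"):
    img=cv2.imread(f"pics/{n}0.png")
    for col,z in(("teal",.006),("pink",.006),("blue",.014),("yellow",.012),("orange",.021),("green",.075),("green",.012)):
        for o in meas(n,img,col,z): 
            print(n,col,*o)
E
```

```text
top teal [309.5 431. ] [-0.0613  0.0467] [-61.   48.1] [28.9 87.7] -0.01
top teal [334.8 412.9] [-0.0119 -0.027 ] [-11.9 -29.5] [19.4 40.2] 1.253
top teal [ 62.  399.8] [0.0317 0.7701] [ 31.7 770. ] [29.4 38.8] 0.069
top teal [345.  394.4] [ 0.0392 -0.0575] [ 38.8 -60.3] [17.3 99. ] 1.044
top teal [ 26.6 333.1] [0.2238 0.8893] [233.8 891.8] [ 57.4 134.8] 0.899
top teal [256.4 198.9] [0.6233 0.2051] [624.6 205.3] [ 89.  208.6] 0.068
top pink [ 91.9 361.8] [0.1388 0.6883] [140.1 688.4] [34.1 38. ] 0.204
top pink [  5.2 300.2] [0.322  0.9619] [321.5 961. ] [33.5 90. ] 0.086
top pink [622.9 273.4] [ 0.3802 -0.8963] [ 367.6 -883.6] [117.7 499.7] -0.108
top pink [402.7 189.3] [ 0.6473 -0.2479] [ 648.8 -247.7] [ 89.1 209.1] 0.134
top pink [550.6 104. ] [ 0.9166 -0.725 ] [ 920.6 -727.1] [17.7 59.5] -0.808
top blue [ 74.3 399. ] [0.0353 0.7295] [ 36.5 732.3] [17.7 32.7] 0.619
top blue [125.3 390.8] [0.0568 0.5816] [ 52.1 585.2] [29.2 37.4] 0.047
top blue [255.9 304. ] [0.3021 0.2029] [302.3 202.8] [ 43.2 120.8] 0.153
top blue [158.9 254.7] [0.4533 0.4983] [453.5 498.3] [ 42.8 125.6] 0.987
top
[... 2566 characters left out ...]
449.2 -136.4] [19.3 60.9] -1.493
side green [266.2 204. ] [0.4591 0.1246] [459.3 125.1] [25.5 62.1] 0.921
side green [ 50.7 188.5] [0.149  0.5457] [149.3 546.1] [38.  40.7] -1.483
side green [ 23.1 170.3] [0.136  0.6745] [136.3 675.1] [39.  40.3] -1.408
side green [14.1 93.3] [0.3    1.1503] [ 316.9 1173.5] [ 96.9 389.5] 1.215
side green [350.3 261.5] [ 0.4986 -0.0956] [500.9 -93.7] [21.1 66.5] -1.493
side green [266.2 204. ] [0.5117 0.1913] [511.9 191.9] [27.8 67.9] 0.921
side green [ 50.7 188.5] [0.173  0.6512] [173.3 651.6] [41.5 44.4] -1.483
side green [ 23.1 170.3] [0.1589 0.7918] [159.2 792.5] [42.6 44. ] -1.408
side green [14.1 93.3] [0.3379 1.3114] [ 356.5 1336.7] [105.8 425.4] 1.215
```

```bash
cat >> h.py <<'E'
def rows(*targets):
    "targets (x,y,z,psi) -> rows in move units from the present pose; psi = world angle of the tool x axis"
    s=manip.get_state();q=s["ee_rot"];M=R.from_quat([q[1],q[2],q[3],q[0]]).as_matrix()
    psi0=np.arctan2(M[1,0],M[0,0])
    print("t",round(s["t"],2),"pos",np.round(s["ee_pos"],4),"psi",round(psi0,3),"tilt",np.round(M[:2,2],4),"w",round(s["grip_width"],4),"F",np.round(s["ft_force"],1),"q6",round(s["q"][5],2))
    for x,y,z,p in targets:
        d=M.T@(np.array([x,y,z])-s["ee_pos"])/.4;t=-((p-psi0+np.pi)%(2*np.pi)-np.pi)/np.pi
        print(dict(zip(("tx","ty","tz","turn"),np.round([*d,t],4).tolist())))
E
python3 - <<'E'
from h import *
rows((.439,.342,.12,2.885),(.439,.342,.004,2.885))
E
```

```text
t 0.1 pos [0.2325 0.5253 0.1953] psi 2.725 tilt [-0.0008 -0.0014] w 0.0853 F [-0.5  0.1  0.2] q6 -0.12
{'tx': -0.6576, 'ty': -0.2098, 'tz': 0.1886, 'turn': -0.051}
{'tx': -0.6576, 'ty': -0.2093, 'tz': 0.4786, 'turn': -0.051}
```

Emit:
move_arm([
  {"tx": -0.3, "ty": -0.1, "tz": 0.05, "turn": -0.03},
  {"tx": -0.6576, "ty": -0.2098, "tz": 0.1886, "turn": -0.051},
  {"tx": -0.6576, "ty": -0.2098, "tz": 0.1886, "turn": -0.051},
  {"tx": -0.6576, "ty": -0.2098, "tz": 0.1886, "turn": -0.051},
  {"tx": -0.6576, "ty": -0.2098, "tz": 0.1886, "turn": -0.051},
  {"tx": -0.6576, "ty": -0.2098, "tz": 0.1886, "turn": -0.051},
  {"tx": -0.6576, "ty": -0.2098, "tz": 0.1886, "turn": -0.051},
  {"tx": -0.6576, "ty": -0.2098, "tz": 0.1886, "turn": -0.051},
], claw=0, force=40)

```text
t: 1.1
ee_pos: [0.4386, 0.3435, 0.1211]
ee_rot: [0.0, 0.127, 0.992, 0.0]
ft_force: [-0.6, -0.1, -0.3]
grip_width: 0.0857
grip_force: 0.0
```

Run:
```python
from h import *
rows((.439,.342,.04,2.885),(.439,.342,.004,2.885))
f=manip.grab_frame("side");cv2.imwrite("pics/s1.png",cv2.resize(f[100:300,60:380],None,fx=2,fy=2))
```

```text
t 1.1 pos [0.4386 0.3435 0.1211] psi 2.886 tilt [0.0002 0.0006] w 0.0857 F [-0.6 -0.1 -0.3] q6 -0.78
{'tx': -0.0019, 'ty': -0.0036, 'tz': 0.2027, 'turn': 0.0005}
{'tx': -0.0019, 'ty': -0.0036, 'tz': 0.2927, 'turn': 0.0005}
```

View pics/s1.png

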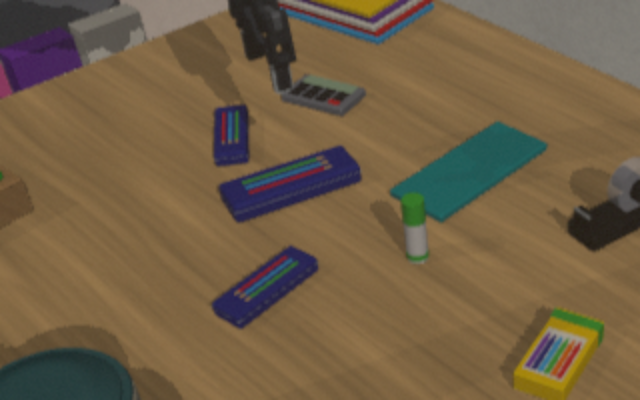

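The crop shows the gripper tip at about full-frame px (202,142). That is directly above the large tin at (205,191), as expected for a TCP 12 cm up, so I'm descending.

Emit:
move_arm([
  {"tx": -0.001, "ty": -0.003, "tz": 0.08},
  {"tx": -0.001, "ty": -0.003, "tz": 0.16},
  {"tx": -0.001, "ty": -0.003, "tz": 0.23},
  {"tx": -0.001, "ty": -0.003, "tz": 0.28},
  {"tx": -0.001, "ty": -0.003, "tz": 0.2925},
  {"tx": -0.001, "ty": -0.003, "tz": 0.2925},
])

```text
validation failed for argument at $.pl...
```

Emit:
move_arm([
  {"tz": 0},
  {"tz": 0},
  {"tz": 0},
  {"tz": 0},
  {"tz": 0},
  {"tz": 0},
  {"tz": 0},
  {"tz": 0},
], claw=1, force=40)

```text
validation failed for argument at $.pl...
```

Run:
```python
from h import *
rows((.439,.342,.15,2.885),(.624,.2055,.15,3.2096),(.624,.2055,.018,3.2096))
```

```text
t 1.15 pos [0.4386 0.3436 0.1211] psi 2.887 tilt [0.0004 0.0007] w 0.0855 F [ 0.2  0.  -1.2] q6 -0.78
{'tx': -0.002, 'ty': -0.0035, 'tz': -0.0722, 'turn': 0.0005}
{'tx': -0.5356, 'ty': -0.2171, 'tz': -0.0723, 'turn': -0.1028}
{'tx': -0.5355, 'ty': -0.2173, 'tz': 0.2577, 'turn': -0.1028}
```

Emit:
move_arm([
  {"tx": -0.001, "ty": -0.003, "tz": 0.08, "turn": 0},
  {"tx": -0.001, "ty": -0.003, "tz": 0.16, "turn": 0},
  {"tx": -0.001, "ty": -0.003, "tz": 0.23, "turn": 0},
  {"tx": -0.001, "ty": -0.003, "tz": 0.28, "turn": 0},
  {"tx": -0.001, "ty": -0.003, "tz": 0.2925, "turn": 0},
  {"tx": -0.001, "ty": -0.003, "tz": 0.2925, "turn": 0},
])

```text
t: 1.9
ee_pos: [0.4394, 0.3419, 0.0041]
ee_rot: [0.0, 0.127, 0.992, 0.0]
ft_force: [-0.1, 1.0, 0.6]
grip_width: 0.0854
grip_force: 0.0
```

Emit:
move_arm([
  {"tx": 0, "ty": 0, "tz": 0, "turn": 0},
  {"tx": 0, "ty": 0, "tz": 0, "turn": 0},
  {"tx": 0, "ty": 0, "tz": 0, "turn": 0},
  {"tx": 0, "ty": 0, "tz": 0, "turn": 0},
  {"tx": 0, "ty": 0, "tz": 0, "turn": 0},
  {"tx": 0, "ty": 0, "tz": 0, "turn": 0},
  {"tx": 0, "ty": 0, "tz": 0, "turn": 0},
  {"tx": 0, "ty": 0, "tz": 0, "turn": 0},
], claw=1, force=40)

```text
t: 2.9
ee_pos: [0.4394, 0.3413, 0.0036]
ee_rot: [-0.0, 0.128, 0.992, 0.0]
ft_force: [0.0, 0.2, -0.1]
grip_width: -0.0003
grip_force: 0.0
```

Run:
```python
from h import *
rows((.439,.342,.15,2.885),(.624,.2055,.15,3.2096),(.624,.2055,.018,3.2096))
```

```text
t 2.9 pos [0.4394 0.3413 0.0036] psi 2.885 tilt [-0.      0.0001] w -0.0003 F [ 0.   0.2 -0.1] q6 -0.78
{'tx': 0.0015, 'ty': 0.0013, 'tz': -0.3659, 'turn': 0.0}
{'tx': -0.5325, 'ty': -0.2114, 'tz': -0.3659, 'turn': -0.1033}
{'tx': -0.5325, 'ty': -0.2114, 'tz': -0.0359, 'turn': -0.1033}
```

The grip closed on nothing (width 0), so I need to look.

Run:
```python
from h import *
f=manip.grab_frame("side");cv2.imwrite("pics/s2.png",np.vstack([cv2.resize(f[100:250,100:350],None,fx=2.4,fy=2.0)]))
g=manip.grab_frame("top");cv2.imwrite("pics/t2.png",cv2.resize(g[140:340,100:340],None,fx=2.5,fy=2.5))
```

```text
(no output)
```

View pics/s2.png

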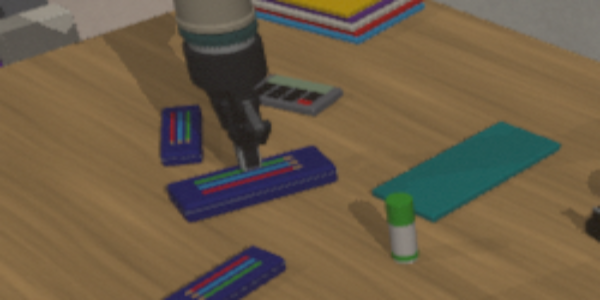

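View pics/t2.png

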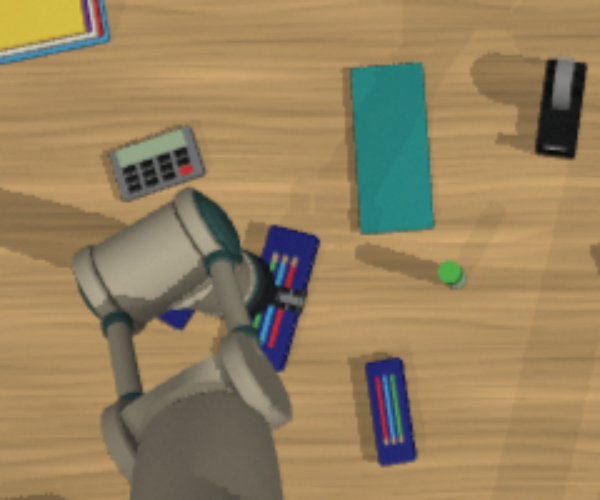

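Run:
```python
from h import *
def proj(n,P):
    c=C[n];q=c["attitude"];r=R.from_quat([q[1],q[2],q[3],q[0]])
    p=r.inv().apply(np.atleast_2d(P)-c["origin"])@c["intrinsics"].T;return np.round(p[:,:2]/p[:,2:],1)
for z in(0.004,.03,.06,.1):
    P=[.4394,.3413,z];print(z,proj("side",P),proj("top",P))
# diff against the first frames: what is new near the tin
f=manip.grab_frame("side");g=manip.grab_frame("top")
a=cv2.resize(f[140:210,150:260],None,fx=5,fy=5,interpolation=cv2.INTER_NEAREST)
b=cv2.resize(g[220:300,170:250],None,fx=5,fy=5,interpolation=cv2.INTER_NEAREST)[:350]
cv2.imwrite("pics/c3.png",np.hstack([a,b])[:, :800])
s=manip.get_state();print(s["q"],s["joint_torque"])
```

```text
0.004 [[206.4 194.8]] [[211.3 258.9]]
0.03 [[204.8 186.5]] [[209.1 258.2]]
0.06 [[202.9 176.5]] [[206.4 257.3]]
0.1 [[200.3 162.8]] [[202.7 256.2]]
[ 5.35345658e-01  4.22714127e-01  1.81423352e+00  7.56606760e-05
  9.04608423e-01 -7.78888314e-01] [-5.97775070e-04 -4.37809932e+01 -1.81037199e+01 -9.49172295e-05
  3.69628888e-04  7.25302442e-06]
```

View pics/c3.png

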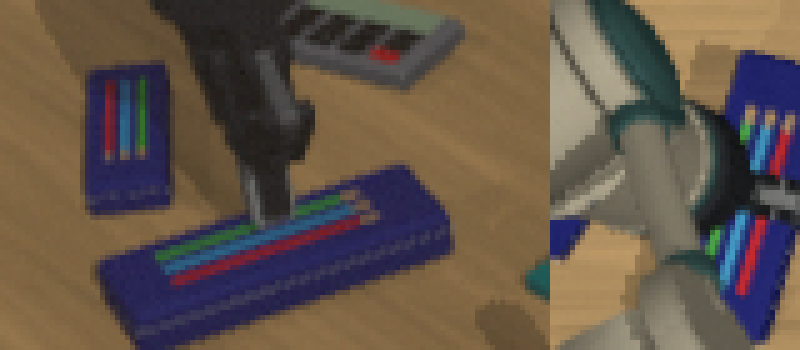

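The fingers closed just above the lid. The side crop puts their tips at full-frame px (204,185), which is z≈0.033 or more, while the arm reports 0.004. XY fits. The real tip is therefore about 30 mm higher than reported, so I'll open, go lower in small steps and watch the force and image.

Emit:
move_arm([
  {"tx": 0, "ty": 0, "tz": 0, "turn": 0},
  {"tx": 0, "ty": 0, "tz": 0, "turn": 0},
  {"tx": 0, "ty": 0, "tz": 0, "turn": 0},
  {"tx": 0, "ty": 0, "tz": 0, "turn": 0},
  {"tx": 0, "ty": 0, "tz": 0, "turn": 0},
  {"tx": 0, "ty": 0, "tz": 0, "turn": 0},
  {"tx": 0, "ty": 0, "tz": 0.02, "turn": 0},
  {"tx": 0, "ty": 0, "tz": 0.04, "turn": 0},
  {"tx": 0, "ty": 0, "tz": 0.05, "turn": 0},
  {"tx": 0, "ty": 0, "tz": 0.05, "turn": 0},
], claw=0)

```text
t: 4.35
ee_pos: [0.4391, 0.3411, -0.0169]
ee_rot: [-0.0, 0.128, 0.992, -0.0]
ft_force: [-0.1, 0.3, 0.6]
grip_width: 0.0856
grip_force: 0.0
```

Run:
```python
from h import *
rows()
f=manip.grab_frame("side");cv2.imwrite("pics/s4.png",cv2.resize(f[140:220,140:270],None,fx=6,fy=6))
```

```text
t 4.35 pos [ 0.4391  0.3411 -0.0169] psi 2.885 tilt [-0.001  -0.0005] w 0.0856 F [-0.1  0.3  0.6] q6 -0.78
```

View pics/s4.png

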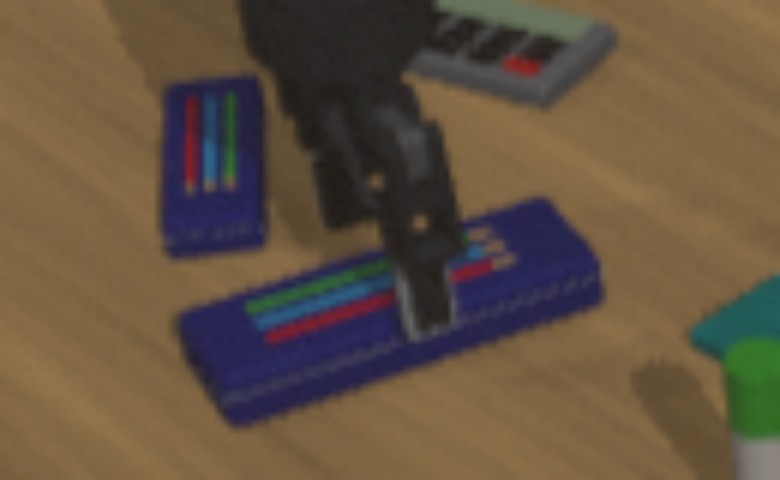

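Reported z is -0.017 with no contact, so the height bias is real. The near finger's tip is at full-frame px (211,196); I'm working out its height from the known finger xy.

Run:
```python
from h import *
uv=(140+428/6,140+337/6)
for z in(0,.01,.02,.025,.03,.035,.04): print(z,np.round(world("side",uv,z)[0,:2],3))
print("near finger inner/outer", .4391-.254*.0428,.3411-.967*.0428, .4391-.254*.057,.3411-.967*.057)
```

```text
0 [0.448 0.332]
0.01 [0.44 0.32]
0.02 [0.433 0.308]
0.025 [0.429 0.302]
0.03 [0.425 0.295]
0.035 [0.422 0.289]
0.04 [0.418 0.283]
near finger inner/outer 0.42822879999999997 0.2997124 0.424622 0.28598100000000004
```

Emit:
move_arm([
  {"tx": 0, "ty": 0, "tz": 0.015, "turn": 0},
  {"tx": 0, "ty": 0, "tz": 0.03, "turn": 0},
  {"tx": 0, "ty": 0, "tz": 0.035, "turn": 0},
  {"tx": 0, "ty": 0, "tz": 0.035, "turn": 0},
])

```text
t: 4.9
ee_pos: [0.4393, 0.3412, -0.0306]
ee_rot: [-0.0, 0.128, 0.992, -0.0]
ft_force: [-0.3, 0.1, 0.4]
grip_width: 0.0852
grip_force: 0.0
```

Emit:
move_arm([
  {"tx": 0, "ty": 0, "tz": 0, "turn": 0},
  {"tx": 0, "ty": 0, "tz": 0, "turn": 0},
  {"tx": 0, "ty": 0, "tz": 0, "turn": 0},
  {"tx": 0, "ty": 0, "tz": 0, "turn": 0},
  {"tx": 0, "ty": 0, "tz": 0, "turn": 0},
  {"tx": 0, "ty": 0, "tz": 0, "turn": 0},
], claw=1, force=40)

```text
t: 5.65
ee_pos: [0.4398, 0.3416, -0.0299]
ee_rot: [0.0, 0.128, 0.992, 0.0]
ft_force: [-0.9, -0.0, 5.6]
grip_width: 0.0589
grip_force: 44.9
```

Run:
```python
from h import *
rows((.439,.3415,.12,2.885),(.624,.2055,.12,3.2096),(.624,.2055,-.017,3.2096))
```

```text
t 5.65 pos [ 0.4398  0.3416 -0.0299] psi 2.885 tilt [0.0008 0.0007] w 0.0589 F [-0.9 -0.   5.6] q6 -0.78
{'tx': 0.0016, 'ty': -0.0005, 'tz': -0.3747, 'turn': -0.0}
{'tx': -0.532, 'ty': -0.2119, 'tz': -0.3746, 'turn': -0.1033}
{'tx': -0.5318, 'ty': -0.2122, 'tz': -0.0321, 'turn': -0.1033}
```

Emit:
move_arm([
  {"tx": 0, "ty": 0, "tz": -0.04, "turn": 0},
  {"tx": 0, "ty": 0, "tz": -0.12, "turn": 0},
  {"tx": 0, "ty": 0, "tz": -0.22, "turn": 0},
  {"tx": 0, "ty": 0, "tz": -0.3, "turn": 0},
  {"tx": -0.05, "ty": -0.02, "tz": -0.3, "turn": -0.01},
  {"tx": -0.14, "ty": -0.055, "tz": -0.3, "turn": -0.03},
  {"tx": -0.24, "ty": -0.095, "tz": -0.3, "turn": -0.05},
  {"tx": -0.34, "ty": -0.135, "tz": -0.3, "turn": -0.07},
  {"tx": -0.43, "ty": -0.17, "tz": -0.3, "turn": -0.085},
  {"tx": -0.5, "ty": -0.2, "tz": -0.3, "turn": -0.098},
  {"tx": -0.532, "ty": -0.212, "tz": -0.3, "turn": -0.1033},
  {"tx": -0.532, "ty": -0.212, "tz": -0.3, "turn": -0.1033},
  {"tx": -0.532, "ty": -0.212, "tz": -0.3, "turn": -0.1033},
])

```text
t: 7.28
ee_pos: [0.6222, 0.2061, 0.0895]
ee_rot: [-0.001, -0.034, 0.999, 0.0]
ft_force: [0.1, -0.4, -1.8]
grip_width: 0.0591
grip_force: 44.1
```

Run:
```python
from h import *
rows((.624,.2055,.0,3.2096),(.624,.2055,-.017,3.2096))
f=manip.grab_frame("top");g=manip.grab_frame("side")
print([o for o in meas("side",g,"blue",.014+.12) ]);print([o for o in meas("side",g,"teal",.006)])
cv2.imwrite("pics/s5.png",cv2.resize(g[80:230,200:400],None,fx=3,fy=3))
```

```text
t 7.28 pos [0.6222 0.2061 0.0895] psi -3.073 tilt [-0.0017  0.0004] w 0.0591 F [ 0.1 -0.4 -1.8] q6 -1.43
{'tx': -0.0046, 'ty': -0.0019, 'tz': 0.2238, 'turn': 0.0001}
{'tx': -0.0047, 'ty': -0.0019, 'tz': 0.2663, 'turn': 0.0001}
[(array([192.1, 243. ]), array([0.2323, 0.0726]), array([234.9,  73.2]), array([ 46.1, 108.8]), 0.152), (array([175.2, 167.3]), array([0.3602, 0.3193]), array([361.5, 321.3]), array([ 35.3, 120.1]), 0.968), (array([281. , 146.4]), array([0.5881, 0.2096]), array([603.4, 209. ]), array([ 82.7, 149.7]), 0.101), (array([314.3, 134.3]), array([0.6849, 0.1917]), array([681.4, 188.5]), array([34.3, 91.8]), 0.361)]
[(array([122.7, 367.7]), array([0.0203, 0.0213]), array([18.9, 22.8]), array([ 69.6, 106.9]), 1.23), (array([ 74.1, 309.6]), array([0.0236, 0.215 ]), array([ 22. , 224.1]), array([125.7, 164.5]), 1.356), (array([ 28.6, 260.3]), array([0.0206, 0.4258]), array([ 18.8, 425.5]), array([21.4, 92. ]), -0.778), (array([293.8, 185. ]), array([0.6209, 0.2068]), array([627.4, 208.5]), array([ 95.8, 214.1]), 0.059)]
```

View pics/s5.png

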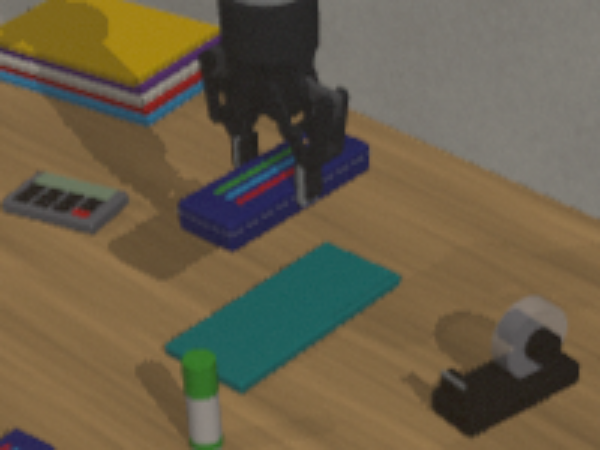

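The tin hangs level over the stand (stand centre at crop px (285,315)). Lowering it onto the stand.

Emit:
move_arm([
  {"tx": -0.0046, "ty": -0.0019, "tz": 0.05, "turn": 0},
  {"tx": -0.0046, "ty": -0.0019, "tz": 0.12, "turn": 0},
  {"tx": -0.0046, "ty": -0.0019, "tz": 0.19, "turn": 0},
  {"tx": -0.0046, "ty": -0.0019, "tz": 0.23, "turn": 0},
  {"tx": -0.0046, "ty": -0.0019, "tz": 0.25, "turn": 0},
  {"tx": -0.0046, "ty": -0.0019, "tz": 0.26, "turn": 0},
  {"tx": -0.0046, "ty": -0.0019, "tz": 0.265, "turn": 0},
  {"tx": -0.0046, "ty": -0.0019, "tz": 0.265, "turn": 0},
  {"tx": -0.0046, "ty": -0.0019, "tz": 0.265, "turn": 0},
])

```text
t: 8.5
ee_pos: [0.6261, 0.2047, -0.0158]
ee_rot: [0.001, -0.034, 0.999, 0.0]
ft_force: [-0.9, -1.1, -1.6]
grip_width: 0.0591
grip_force: 44.0
```

Run:
```python
from h import *
rows((.624,.2055,-.0185,3.2096))
```

```text
t 8.5 pos [ 0.6261  0.2047 -0.0158] psi -3.074 tilt [0.001  0.0003] w 0.0591 F [-0.9 -1.1 -1.6] q6 -1.43
{'tx': 0.005, 'ty': 0.0024, 'tz': 0.0068, 'turn': -0.0001}
```

Emit:
move_arm([
  {"tx": 0.0035, "ty": 0.002, "tz": 0.003, "turn": 0},
  {"tx": 0.0035, "ty": 0.002, "tz": 0.005, "turn": 0},
  {"tx": 0.0035, "ty": 0.002, "tz": 0.005, "turn": 0},
])

```text
t: 8.88
ee_pos: [0.624, 0.2055, -0.0179]
ee_rot: [-0.0, -0.034, 0.999, 0.0]
ft_force: [-2.3, -0.4, 2.4]
grip_width: 0.0588
grip_force: 44.5
```

Emit:
move_arm([
  {"tx": 0, "ty": 0, "tz": 0, "turn": 0},
  {"tx": 0, "ty": 0, "tz": 0, "turn": 0},
  {"tx": 0, "ty": 0, "tz": 0, "turn": 0},
  {"tx": 0, "ty": 0, "tz": 0, "turn": 0},
  {"tx": 0, "ty": 0, "tz": 0, "turn": 0},
  {"tx": 0, "ty": 0, "tz": 0, "turn": 0},
  {"tx": 0, "ty": 0, "tz": -0.04, "turn": 0},
  {"tx": 0, "ty": 0, "tz": -0.12, "turn": 0},
  {"tx": 0, "ty": 0, "tz": -0.22, "turn": 0},
  {"tx": 0, "ty": 0, "tz": -0.34, "turn": 0},
  {"tx": 0, "ty": 0, "tz": -0.4, "turn": 0},
  {"tx": 0, "ty": 0, "tz": -0.4, "turn": 0},
], claw=0)

```text
t: 10.38
ee_pos: [0.626, 0.2058, 0.1454]
ee_rot: [0.003, -0.034, 0.999, 0.001]
ft_force: [-1.1, -0.2, -0.7]
grip_width: 0.0854
grip_force: 0.0
```

Run:
```python
from h import *
rows((.448,-.1115,.15,3.4636),(.448,-.1115,-.028,3.4636))
g=manip.grab_frame("side")
for o in meas("side",g,"blue",.026): print(*o)
cv2.imwrite("pics/s6.png",cv2.resize(g[80:230,200:400],None,fx=3,fy=3))
```

```text
t 10.38 pos [0.626  0.2058 0.1454] psi -3.074 tilt [0.0066 0.0015] w 0.0854 F [-1.1 -0.2 -0.7] q6 -1.43
{'tx': 0.4977, 'ty': -0.7611, 'tz': -0.0157, 'turn': -0.0808}
{'tx': 0.5007, 'ty': -0.7616, 'tz': 0.4293, 'turn': -0.0808}
[192.1 243. ] [0.2918 0.1888] [294.8 189.6] [ 53.8 127.6] 0.153
[293.8 178.2] [0.6227 0.2075] [627.6 208.7] [ 79.2 188.1] 0.064
[175.1 167.3] [0.4416 0.4779] [442.7 481. ] [ 41.  141.3] 0.991
```

View pics/s6.png

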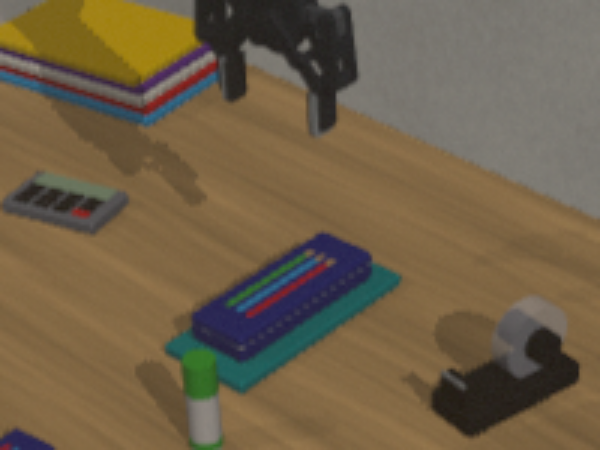

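The tin sits centred on the stand (side-view centroid px (294,178), within 2 mm of the stand's, yaw 0.064). Next is the crayon box.

Emit:
move_arm([
  {"tx": 0.05, "ty": -0.08, "tz": -0.016, "turn": -0.01},
  {"tx": 0.12, "ty": -0.18, "tz": -0.016, "turn": -0.02},
  {"tx": 0.2, "ty": -0.3, "tz": -0.016, "turn": -0.04},
  {"tx": 0.28, "ty": -0.42, "tz": -0.016, "turn": -0.05},
  {"tx": 0.36, "ty": -0.54, "tz": -0.016, "turn": -0.06},
  {"tx": 0.43, "ty": -0.65, "tz": -0.016, "turn": -0.07},
  {"tx": 0.48, "ty": -0.73, "tz": -0.016, "turn": -0.0808},
  {"tx": 0.4977, "ty": -0.761, "tz": 0.05, "turn": -0.0808},
  {"tx": 0.4977, "ty": -0.761, "tz": 0.15, "turn": -0.0808},
  {"tx": 0.4977, "ty": -0.761, "tz": 0.2, "turn": -0.0808},
  {"tx": 0.4977, "ty": -0.761, "tz": 0.2, "turn": -0.0808},
  {"tx": 0.4977, "ty": -0.761, "tz": 0.2, "turn": -0.0808},
])

```text
t: 11.92
ee_pos: [0.4463, -0.1118, 0.0617]
ee_rot: [-0.0, -0.16, 0.987, 0.0]
ft_force: [0.1, -0.6, 0.2]
grip_width: 0.0854
grip_force: 0.0
```

Run:
```python
from h import *
rows((.448,-.1115,-.03,3.4636))
```

```text
t 11.93 pos [ 0.4463 -0.1118  0.0617] psi -2.82 tilt [-0.0002  0.0002] w 0.0854 F [ 0.1 -0.6  0.2] q6 -2.29
{'tx': -0.0043, 'ty': -0.0006, 'tz': 0.2292, 'turn': -0.0}
```

Emit:
move_arm([
  {"tx": -0.004, "ty": -0.0006, "tz": 0.07, "turn": 0},
  {"tx": -0.004, "ty": -0.0006, "tz": 0.14, "turn": 0},
  {"tx": -0.004, "ty": -0.0006, "tz": 0.19, "turn": 0},
  {"tx": -0.004, "ty": -0.0006, "tz": 0.22, "turn": 0},
  {"tx": -0.004, "ty": -0.0006, "tz": 0.228, "turn": 0},
  {"tx": -0.004, "ty": -0.0006, "tz": 0.228, "turn": 0},
])

```text
t: 12.68
ee_pos: [0.4484, -0.1118, -0.0291]
ee_rot: [0.001, -0.16, 0.987, -0.0]
ft_force: [-0.1, 0.2, -0.2]
grip_width: 0.0855
grip_force: 0.0
```

Emit:
move_arm([
  {"tx": 0, "ty": 0, "tz": 0, "turn": 0},
  {"tx": 0, "ty": 0, "tz": 0, "turn": 0},
  {"tx": 0, "ty": 0, "tz": 0, "turn": 0},
  {"tx": 0, "ty": 0, "tz": 0, "turn": 0},
  {"tx": 0, "ty": 0, "tz": 0, "turn": 0},
  {"tx": 0, "ty": 0, "tz": 0, "turn": 0},
], claw=1, force=30)

```text
t: 13.42
ee_pos: [0.4483, -0.1117, -0.0289]
ee_rot: [0.001, -0.16, 0.987, -0.0]
ft_force: [0.2, 0.5, 4.9]
grip_width: 0.055
grip_force: 32.2
```

Run:
```python
from h import *
rows((.448,-.1115,.15,3.4636),(.6255,.206,.15,3.2075))
```

```text
t 13.43 pos [ 0.4483 -0.1117 -0.0289] psi -2.82 tilt [ 0.0012 -0.0003] w 0.055 F [0.2 0.5 4.9] q6 -2.29
{'tx': 0.0001, 'ty': 0.0005, 'tz': -0.4472, 'turn': -0.0001}
{'tx': -0.6718, 'ty': 0.6132, 'tz': -0.4469, 'turn': 0.0814}
```

Emit:
move_arm([
  {"tx": 0, "ty": 0, "tz": -0.04, "turn": 0},
  {"tx": 0, "ty": 0, "tz": -0.12, "turn": 0},
  {"tx": 0, "ty": 0, "tz": -0.22, "turn": 0},
  {"tx": 0, "ty": 0, "tz": -0.32, "turn": 0},
  {"tx": -0.05, "ty": 0.045, "tz": -0.38, "turn": 0.01},
  {"tx": -0.12, "ty": 0.11, "tz": -0.4, "turn": 0.02},
  {"tx": -0.2, "ty": 0.185, "tz": -0.4, "turn": 0.03},
  {"tx": -0.28, "ty": 0.26, "tz": -0.4, "turn": 0.04},
  {"tx": -0.36, "ty": 0.33, "tz": -0.4, "turn": 0.05},
  {"tx": -0.44, "ty": 0.4, "tz": -0.4, "turn": 0.06},
  {"tx": -0.52, "ty": 0.475, "tz": -0.4, "turn": 0.07},
  {"tx": -0.59, "ty": 0.54, "tz": -0.4, "turn": 0.08},
  {"tx": -0.64, "ty": 0.585, "tz": -0.4, "turn": 0.0814},
  {"tx": -0.665, "ty": 0.608, "tz": -0.4, "turn": 0.0814},
  {"tx": -0.671, "ty": 0.613, "tz": -0.4, "turn": 0.0814},
  {"tx": -0.671, "ty": 0.613, "tz": -0.4, "turn": 0.0814},
  {"tx": -0.671, "ty": 0.613, "tz": -0.4, "turn": 0.0814},
])

```text
t: 15.55
ee_pos: [0.6245, 0.2049, 0.1306]
ee_rot: [-0.0, -0.033, 0.999, -0.0]
ft_force: [0.6, -0.4, -1.5]
grip_width: 0.0554
grip_force: 33.3
```

Run:
```python
from h import *
rows((.625,.206,.02,3.2075),(.625,.206,.012,3.2075))
```

```text
t 15.55 pos [0.6245 0.2049 0.1306] psi -3.076 tilt [-0.0004 -0.0004] w 0.0554 F [ 0.6 -0.4 -1.5] q6 -1.42
{'tx': -0.0016, 'ty': 0.0028, 'tz': 0.2765, 'turn': -0.0002}
{'tx': -0.0017, 'ty': 0.0028, 'tz': 0.2965, 'turn': -0.0002}
```

Emit:
move_arm([
  {"tx": -0.0016, "ty": 0.0028, "tz": 0.06, "turn": 0},
  {"tx": -0.0016, "ty": 0.0028, "tz": 0.14, "turn": 0},
  {"tx": -0.0016, "ty": 0.0028, "tz": 0.21, "turn": 0},
  {"tx": -0.0016, "ty": 0.0028, "tz": 0.26, "turn": 0},
  {"tx": -0.0016, "ty": 0.0028, "tz": 0.285, "turn": 0},
  {"tx": -0.0016, "ty": 0.0028, "tz": 0.2965, "turn": 0},
  {"tx": -0.0016, "ty": 0.0028, "tz": 0.2965, "turn": 0},
  {"tx": -0.0016, "ty": 0.0028, "tz": 0.2965, "turn": 0},
])

```text
t: 16.55
ee_pos: [0.6262, 0.2072, 0.0128]
ee_rot: [0.001, -0.033, 0.999, 0.0]
ft_force: [-0.1, -0.3, -2.2]
grip_width: 0.0552
grip_force: 33.3
```

Emit:
move_arm([
  {"tx": 0.0025, "ty": -0.0025, "tz": 0.003, "turn": 0},
  {"tx": 0.0025, "ty": -0.0025, "tz": 0.005, "turn": 0},
  {"tx": 0.0025, "ty": -0.0025, "tz": 0.005, "turn": 0},
])

```text
t: 16.92
ee_pos: [0.6249, 0.206, 0.0112]
ee_rot: [0.001, -0.033, 0.999, 0.0]
ft_force: [-1.9, -0.3, 5.5]
grip_width: 0.0551
grip_force: 34.1
```

Contact (+5.5 N). Releasing and retracting.

Emit:
move_arm([
  {"tx": 0, "ty": 0, "tz": -0.001, "turn": 0},
  {"tx": 0, "ty": 0, "tz": -0.001, "turn": 0},
  {"tx": 0, "ty": 0, "tz": -0.001, "turn": 0},
  {"tx": 0, "ty": 0, "tz": -0.001, "turn": 0},
  {"tx": 0, "ty": 0, "tz": -0.001, "turn": 0},
  {"tx": 0, "ty": 0, "tz": -0.001, "turn": 0},
  {"tx": 0, "ty": 0, "tz": -0.04, "turn": 0},
  {"tx": 0, "ty": 0, "tz": -0.12, "turn": 0},
  {"tx": 0, "ty": 0, "tz": -0.22, "turn": 0},
  {"tx": 0, "ty": 0, "tz": -0.34, "turn": 0},
  {"tx": 0, "ty": 0, "tz": -0.4, "turn": 0},
  {"tx": 0, "ty": 0, "tz": -0.4, "turn": 0},
], claw=0)

```text
t: 18.42
ee_pos: [0.6262, 0.2064, 0.1736]
ee_rot: [0.003, -0.033, 0.999, 0.001]
ft_force: [0.3, -0.8, -1.4]
grip_width: 0.0856
grip_force: 0.0
```

Run:
```python
from h import *
rows((.4505,-.336,.17,3.2),(.4505,-.336,.17,2.6),)
g=manip.grab_frame("side")
for col,z in(("blue",.026),("yellow",.052),("orange",.021)):
    for o in meas("side",g,col,z): print(col,*o)
cv2.imwrite("pics/s7.png",cv2.resize(g[80:230,200:400],None,fx=3,fy=3))
```

```text
t 18.43 pos [0.6262 0.2064 0.1736] psi -3.075 tilt [0.0066 0.0015] w 0.0856 F [ 0.3 -0.8 -1.4] q6 -1.42
{'tx': 0.528, 'ty': -1.3241, 'tz': 0.0039, 'turn': 0.0025}
{'tx': 0.528, 'ty': -1.3241, 'tz': 0.0039, 'turn': 0.1934}
blue [192.1 243. ] [0.2918 0.1888] [294.8 189.8] [ 54.  127.6] 0.153
blue [292.7 180.7] [0.6131 0.2015] [627.4 208.5] [ 78.7 187. ] 0.063
blue [175.3 167.2] [0.4423 0.478 ] [443.8 480.6] [ 38.2 140.6] 0.989
yellow [293.2 168.9] [0.6251 0.2107] [628.4 211.2] [ 79.5 135.3] 0.1
yellow [233.8  91.2] [0.8133 0.6855] [815.8 690.5] [156.5 215.6] -1.368
orange [431.5 332.3] [ 0.451  -0.3347] [ 452.4 -334.4] [50.2 82.2] 0.503
```

View pics/s7.png

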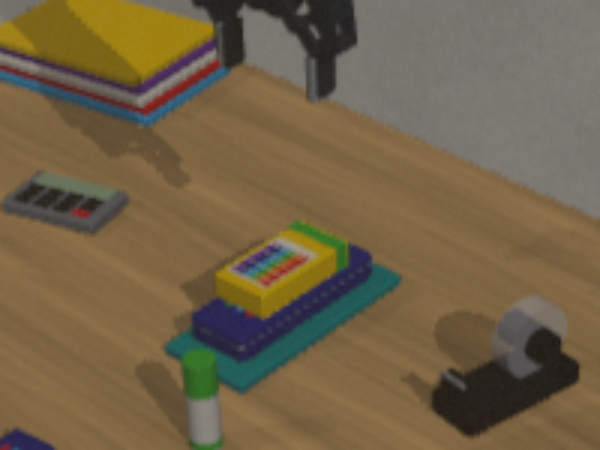

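The crayon box is centred on the tin (yellow centroid at full-frame px (293,169)). Next is the cup.

Emit:
move_arm([
  {"tx": 0.02, "ty": -0.06, "tz": 0, "turn": 0.02},
  {"tx": 0.06, "ty": -0.16, "tz": 0, "turn": 0.04},
  {"tx": 0.11, "ty": -0.27, "tz": 0, "turn": 0.06},
  {"tx": 0.15, "ty": -0.38, "tz": 0, "turn": 0.08},
  {"tx": 0.2, "ty": -0.5, "tz": 0, "turn": 0.1},
  {"tx": 0.25, "ty": -0.62, "tz": 0, "turn": 0.12},
  {"tx": 0.3, "ty": -0.74, "tz": 0, "turn": 0.14},
  {"tx": 0.34, "ty": -0.85, "tz": 0, "turn": 0.16},
  {"tx": 0.38, "ty": -0.94, "tz": 0, "turn": 0.18},
  {"tx": 0.4, "ty": -1.0, "tz": 0, "turn": 0.1934},
  {"tx": 0.4, "ty": -1.0, "tz": 0, "turn": 0.1934},
  {"tx": 0.4, "ty": -1.0, "tz": 0, "turn": 0.1934},
])

```text
t: 19.98
ee_pos: [0.4902, -0.2031, 0.1689]
ee_rot: [-0.001, 0.268, 0.963, 0.001]
ft_force: [-0.9, 0.9, 0.4]
grip_width: 0.0852
grip_force: 0.0
```

Run:
```python
from h import *
rows((.4505,-.336,.05,2.6),(.4505,-.336,-.024,2.6),)
```

```text
t 19.98 pos [ 0.4902 -0.2031  0.1689] psi 2.599 tilt [-0.0019  0.0017] w 0.0852 F [-0.9  0.9  0.4] q6 -1.55
{'tx': -0.0873, 'ty': -0.3359, 'tz': 0.2969, 'turn': -0.0003}
{'tx': -0.0877, 'ty': -0.336, 'tz': 0.4819, 'turn': -0.0003}
```

Emit:
move_arm([
  {"tx": -0.02, "ty": -0.08, "tz": 0, "turn": 0},
  {"tx": -0.05, "ty": -0.2, "tz": 0.03, "turn": 0},
  {"tx": -0.08, "ty": -0.3, "tz": 0.08, "turn": 0},
  {"tx": -0.0875, "ty": -0.336, "tz": 0.16, "turn": 0},
  {"tx": -0.0875, "ty": -0.336, "tz": 0.2, "turn": 0},
  {"tx": -0.0875, "ty": -0.336, "tz": 0.22, "turn": 0},
  {"tx": -0.0875, "ty": -0.336, "tz": 0.22, "turn": 0},
])

```text
t: 20.85
ee_pos: [0.4525, -0.3356, 0.0818]
ee_rot: [-0.0, 0.267, 0.964, 0.0]
ft_force: [-0.2, 0.4, 0.7]
grip_width: 0.0852
grip_force: 0.0
```

Run:
```python
from h import *
rows((.4505,-.336,-.024,2.6),)
```

```text
t 20.85 pos [ 0.4525 -0.3356  0.0818] psi 2.602 tilt [-0.0001  0.0006] w 0.0852 F [-0.2  0.4  0.7] q6 -1.79
{'tx': 0.0036, 'ty': -0.0035, 'tz': 0.2646, 'turn': 0.0005}
```

Emit:
move_arm([
  {"tx": 0.003, "ty": -0.003, "tz": 0.07, "turn": 0},
  {"tx": 0.003, "ty": -0.003, "tz": 0.14, "turn": 0},
  {"tx": 0.003, "ty": -0.003, "tz": 0.21, "turn": 0},
  {"tx": 0.003, "ty": -0.003, "tz": 0.25, "turn": 0},
  {"tx": 0.003, "ty": -0.003, "tz": 0.264, "turn": 0},
  {"tx": 0.003, "ty": -0.003, "tz": 0.264, "turn": 0},
])

```text
t: 21.6
ee_pos: [0.4509, -0.3375, -0.0233]
ee_rot: [0.0, 0.267, 0.964, -0.0]
ft_force: [-0.6, 0.8, -0.1]
grip_width: 0.0851
grip_force: 0.0
```

Emit:
move_arm([
  {"tx": 0, "ty": 0, "tz": 0, "turn": 0},
  {"tx": 0, "ty": 0, "tz": 0, "turn": 0},
  {"tx": 0, "ty": 0, "tz": 0, "turn": 0},
  {"tx": 0, "ty": 0, "tz": 0, "turn": 0},
  {"tx": 0, "ty": 0, "tz": 0, "turn": 0},
  {"tx": 0, "ty": 0, "tz": 0, "turn": 0},
], claw=1, force=25)

```text
t: 22.35
ee_pos: [0.4509, -0.3378, -0.0228]
ee_rot: [0.001, 0.267, 0.964, -0.0]
ft_force: [-0.3, 0.5, 5.8]
grip_width: 0.049
grip_force: 25.9
```

Run:
```python
from h import *
rows((.45,-.336,.17,2.6),(.625,.206,.17,2.6))
```

```text
t 22.35 pos [ 0.4509 -0.3378 -0.0228] psi 2.6 tilt [ 0.0013 -0.001 ] w 0.049 F [-0.3  0.5  5.8] q6 -1.8
{'tx': 0.0033, 'ty': 0.0025, 'tz': -0.482, 'turn': 0.0}
{'tx': 0.3269, 'ty': 1.3892, 'tz': -0.4829, 'turn': 0.0}
```

Emit:
move_arm([
  {"tx": 0, "ty": 0, "tz": -0.04, "turn": 0},
  {"tx": 0, "ty": 0, "tz": -0.12, "turn": 0},
  {"tx": 0, "ty": 0, "tz": -0.22, "turn": 0},
  {"tx": 0, "ty": 0, "tz": -0.33, "turn": 0},
  {"tx": 0, "ty": 0.03, "tz": -0.43, "turn": 0},
  {"tx": 0.02, "ty": 0.09, "tz": -0.48, "turn": 0},
  {"tx": 0.045, "ty": 0.19, "tz": -0.48, "turn": 0},
  {"tx": 0.07, "ty": 0.3, "tz": -0.48, "turn": 0},
  {"tx": 0.1, "ty": 0.42, "tz": -0.48, "turn": 0},
  {"tx": 0.13, "ty": 0.54, "tz": -0.48, "turn": 0},
  {"tx": 0.155, "ty": 0.66, "tz": -0.48, "turn": 0},
  {"tx": 0.18, "ty": 0.77, "tz": -0.48, "turn": 0},
  {"tx": 0.2, "ty": 0.86, "tz": -0.48, "turn": 0},
  {"tx": 0.215, "ty": 0.92, "tz": -0.48, "turn": 0},
  {"tx": 0.22, "ty": 0.94, "tz": -0.48, "turn": 0},
  {"tx": 0.22, "ty": 0.94, "tz": -0.48, "turn": 0},
])

```text
t: 24.35
ee_pos: [0.5685, 0.0301, 0.1685]
ee_rot: [0.0, 0.267, 0.964, -0.0]
ft_force: [0.7, -0.2, -1.4]
grip_width: 0.0487
grip_force: 26.5
```

Run:
```python
from h import *
rows((.625,.205,.17,2.6),(.625,.205,.045,2.6))
```

```text
t 24.35 pos [0.5685 0.0301 0.1685] psi 2.601 tilt [-0.0001 -0.0006] w 0.0487 F [ 0.7 -0.2 -1.4] q6 -1.1
{'tx': 0.1041, 'ty': 0.4476, 'tz': -0.0041, 'turn': 0.0002}
{'tx': 0.1041, 'ty': 0.4477, 'tz': 0.3084, 'turn': 0.0002}
```

Emit:
move_arm([
  {"tx": 0.01, "ty": 0.05, "tz": 0, "turn": 0},
  {"tx": 0.035, "ty": 0.15, "tz": 0, "turn": 0},
  {"tx": 0.06, "ty": 0.26, "tz": 0, "turn": 0},
  {"tx": 0.085, "ty": 0.36, "tz": 0, "turn": 0},
  {"tx": 0.1, "ty": 0.425, "tz": 0, "turn": 0},
  {"tx": 0.104, "ty": 0.4475, "tz": 0.03, "turn": 0},
  {"tx": 0.104, "ty": 0.4475, "tz": 0.1, "turn": 0},
  {"tx": 0.104, "ty": 0.4475, "tz": 0.17, "turn": 0},
  {"tx": 0.104, "ty": 0.4475, "tz": 0.22, "turn": 0},
  {"tx": 0.104, "ty": 0.4475, "tz": 0.25, "turn": 0},
  {"tx": 0.104, "ty": 0.4475, "tz": 0.25, "turn": 0},
  {"tx": 0.104, "ty": 0.4475, "tz": 0.25, "turn": 0},
])

```text
t: 25.85
ee_pos: [0.6261, 0.2049, 0.0691]
ee_rot: [0.001, 0.268, 0.964, 0.0]
ft_force: [0.0, 0.4, -2.2]
grip_width: 0.0495
grip_force: 26.5
```

Run:
```python
from h import *
rows((.625,.205,.0435,2.6))
g=manip.grab_frame("side");cv2.imwrite("pics/s8.png",cv2.resize(g[80:230,200:400],None,fx=3,fy=3))
```

```text
t 25.85 pos [0.6261 0.2049 0.0691] psi 2.6 tilt [0.0016 0.0002] w 0.0495 F [ 0.   0.4 -2.2] q6 -0.82
{'tx': 0.0025, 'ty': -0.0012, 'tz': 0.0641, 'turn': -0.0001}
```

View pics/s8.png

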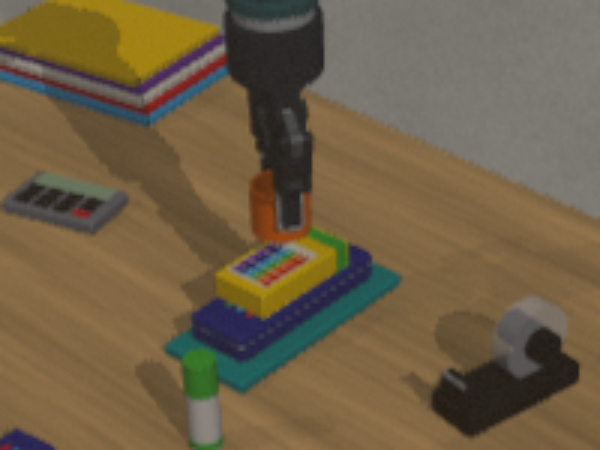

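The cup (crop px (280,210)) hangs upright over the middle of the box. Lowering it to contact.

Emit:
move_arm([
  {"tx": 0.0025, "ty": -0.001, "tz": 0.025, "turn": 0},
  {"tx": 0.0025, "ty": -0.001, "tz": 0.05, "turn": 0},
  {"tx": 0.0025, "ty": -0.001, "tz": 0.062, "turn": 0},
  {"tx": 0.0025, "ty": -0.001, "tz": 0.066, "turn": 0},
  {"tx": 0.0025, "ty": -0.001, "tz": 0.066, "turn": 0},
])

```text
t: 26.52
ee_pos: [0.6245, 0.2054, 0.0419]
ee_rot: [0.0, 0.267, 0.964, 0.0]
ft_force: [-0.2, -0.2, -1.4]
grip_width: 0.0488
grip_force: 26.5
```

Emit:
move_arm([
  {"tx": 0, "ty": 0, "tz": 0.003, "turn": 0},
  {"tx": 0, "ty": 0, "tz": 0.004, "turn": 0},
  {"tx": 0, "ty": 0, "tz": 0.004, "turn": 0},
])

```text
t: 26.9
ee_pos: [0.6249, 0.2054, 0.0413]
ee_rot: [0.001, 0.267, 0.964, 0.0]
ft_force: [0.0, -0.2, 4.6]
grip_width: 0.049
grip_force: 27.0
```

Emit:
move_arm([
  {"tx": 0, "ty": 0, "tz": -0.002, "turn": 0},
  {"tx": 0, "ty": 0, "tz": -0.002, "turn": 0},
  {"tx": 0, "ty": 0, "tz": -0.002, "turn": 0},
  {"tx": 0, "ty": 0, "tz": -0.002, "turn": 0},
  {"tx": 0, "ty": 0, "tz": -0.002, "turn": 0},
  {"tx": 0, "ty": 0, "tz": -0.002, "turn": 0},
  {"tx": 0, "ty": 0, "tz": -0.04, "turn": 0},
  {"tx": 0, "ty": 0, "tz": -0.12, "turn": 0},
  {"tx": 0, "ty": 0, "tz": -0.22, "turn": 0},
  {"tx": 0, "ty": 0, "tz": -0.34, "turn": 0},
  {"tx": 0, "ty": 0, "tz": -0.38, "turn": 0},
  {"tx": 0, "ty": 0, "tz": -0.38, "turn": 0},
], claw=0)

```text
t: 28.4
ee_pos: [0.6249, 0.2054, 0.1939]
ee_rot: [0.001, 0.267, 0.964, 0.001]
ft_force: [-0.1, -0.1, -0.1]
grip_width: 0.0856
grip_force: 0.0
```

Run:
```python
from h import *
rows((.46,.1255,.17,2.6),)
g=manip.grab_frame("side")
for col,z in(("blue",.026),("yellow",.052),("orange",.085),("green",.075)):
    for o in meas("side",g,col,z): print(col,*o)
cv2.imwrite("pics/s9.png",cv2.resize(g[80:230,200:400],None,fx=3,fy=3))
```

```text
t 28.4 pos [0.6249 0.2054 0.1939] psi 2.6 tilt [0.003  0.0007] w 0.0856 F [-0.1 -0.1 -0.1] q6 -0.82
{'tx': 0.2504, 'ty': -0.3838, 'tz': 0.0583, 'turn': 0.0}
blue [192.1 243. ] [0.2917 0.1887] [294.8 189.6] [ 53.8 127.6] 0.153
blue [292.8 180.7] [0.6132 0.2014] [627.4 208.5] [ 78.7 187. ] 0.063
blue [175.1 167.3] [0.4418 0.4782] [442.6 481. ] [ 40.7 141.3] 0.989
yellow [293.1 169.7] [0.6223 0.2081] [628.  210.6] [ 79.3 134.3] 0.076
yellow [233.8  91.2] [0.8134 0.6858] [816.  690.8] [156.9 217. ] -1.376
orange [292.6 158.4] [0.6229 0.2086] [621.8 206.8] [ 48.8 126.1] 0.82
green [266.2 204. ] [0.4591 0.1246] [459.3 125.1] [25.5 62.1] 0.921
green [ 55.3 187.5] [0.1585 0.5416] [160.3 541.9] [17.9 44.7] 1.149
green [310.3 162.2] [0.6518 0.1749] [654.2 175.3] [17.2 67.6] 1.193
```

View pics/s9.png

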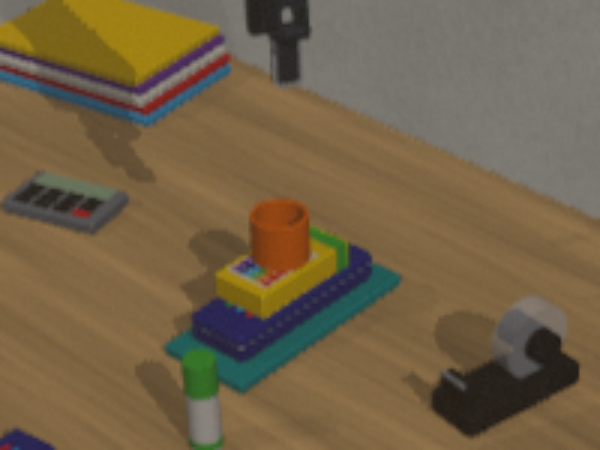

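The cup stands upright on the middle of the box (orange centroid at full-frame px (293,158)). Next is the glue stick.

Emit:
move_arm([
  {"tx": 0.04, "ty": -0.06, "tz": 0, "turn": 0},
  {"tx": 0.1, "ty": -0.16, "tz": 0.01, "turn": 0},
  {"tx": 0.16, "ty": -0.25, "tz": 0.03, "turn": 0},
  {"tx": 0.21, "ty": -0.33, "tz": 0.06, "turn": 0},
  {"tx": 0.24, "ty": -0.37, "tz": 0.1, "turn": 0},
  {"tx": 0.25, "ty": -0.384, "tz": 0.14, "turn": 0},
  {"tx": 0.25, "ty": -0.384, "tz": 0.2, "turn": 0},
  {"tx": 0.25, "ty": -0.384, "tz": 0.22, "turn": 0},
  {"tx": 0.25, "ty": -0.384, "tz": 0.22, "turn": 0},
  {"tx": 0.25, "ty": -0.384, "tz": 0.22, "turn": 0},
])

```text
t: 29.7
ee_pos: [0.4599, 0.1253, 0.1045]
ee_rot: [0.0, 0.267, 0.964, 0.0]
ft_force: [-0.4, -0.2, 0.4]
grip_width: 0.0856
grip_force: 0.0
```

Run:
```python
from h import *
rows((.46,.1255,.011,2.6),)
```

```text
t 29.7 pos [0.4599 0.1253 0.1045] psi 2.6 tilt [0.0006 0.0002] w 0.0856 F [-0.4 -0.2  0.4] q6 -0.91
{'tx': 0.0003, 'ty': 0.0004, 'tz': 0.2339, 'turn': 0.0}
```

Emit:
move_arm([
  {"tx": 0, "ty": 0, "tz": 0.06, "turn": 0},
  {"tx": 0, "ty": 0, "tz": 0.12, "turn": 0},
  {"tx": 0, "ty": 0, "tz": 0.18, "turn": 0},
  {"tx": 0, "ty": 0, "tz": 0.22, "turn": 0},
  {"tx": 0, "ty": 0, "tz": 0.234, "turn": 0},
  {"tx": 0, "ty": 0, "tz": 0.234, "turn": 0},
])

```text
t: 30.45
ee_pos: [0.46, 0.1253, 0.011]
ee_rot: [0.0, 0.267, 0.964, 0.0]
ft_force: [-1.0, -0.3, 1.0]
grip_width: 0.0854
grip_force: 0.0
```

Emit:
move_arm([
  {"tx": 0, "ty": 0, "tz": 0, "turn": 0},
  {"tx": 0, "ty": 0, "tz": 0, "turn": 0},
  {"tx": 0, "ty": 0, "tz": 0, "turn": 0},
  {"tx": 0, "ty": 0, "tz": 0, "turn": 0},
  {"tx": 0, "ty": 0, "tz": 0, "turn": 0},
  {"tx": 0, "ty": 0, "tz": 0, "turn": 0},
  {"tx": 0, "ty": 0, "tz": 0, "turn": 0},
], claw=1, force=20)

```text
t: 31.32
ee_pos: [0.4594, 0.1252, 0.0107]
ee_rot: [-0.0, 0.267, 0.964, 0.0]
ft_force: [0.2, 0.4, -0.1]
grip_width: 0.0252
grip_force: 23.4
```

Run:
```python
from h import *
rows((.46,.1255,.17,2.6),(.625,.2058,.17,2.6),(.625,.2058,.13,2.6))
```

```text
t 31.32 pos [0.4594 0.1252 0.0107] psi 2.6 tilt [-0.0001  0.0001] w 0.0252 F [ 0.2  0.4 -0.1] q6 -0.91
{'tx': -0.0009, 'ty': 0.0014, 'tz': -0.3983, 'turn': 0.0}
{'tx': -0.2509, 'ty': 0.386, 'tz': -0.3983, 'turn': 0.0}
{'tx': -0.2509, 'ty': 0.386, 'tz': -0.2983, 'turn': 0.0}
```

Emit:
move_arm([
  {"tx": 0, "ty": 0, "tz": -0.04, "turn": 0},
  {"tx": 0, "ty": 0, "tz": -0.12, "turn": 0},
  {"tx": 0, "ty": 0, "tz": -0.22, "turn": 0},
  {"tx": 0, "ty": 0, "tz": -0.32, "turn": 0},
  {"tx": 0, "ty": 0, "tz": -0.38, "turn": 0},
  {"tx": -0.02, "ty": 0.03, "tz": -0.4, "turn": 0},
  {"tx": -0.06, "ty": 0.09, "tz": -0.4, "turn": 0},
  {"tx": -0.11, "ty": 0.17, "tz": -0.4, "turn": 0},
  {"tx": -0.16, "ty": 0.25, "tz": -0.4, "turn": 0},
  {"tx": -0.21, "ty": 0.32, "tz": -0.4, "turn": 0},
  {"tx": -0.24, "ty": 0.37, "tz": -0.4, "turn": 0},
  {"tx": -0.251, "ty": 0.386, "tz": -0.4, "turn": 0},
  {"tx": -0.251, "ty": 0.386, "tz": -0.4, "turn": 0},
  {"tx": -0.251, "ty": 0.386, "tz": -0.4, "turn": 0},
  {"tx": -0.251, "ty": 0.386, "tz": -0.4, "turn": 0},
])

```text
t: 33.2
ee_pos: [0.6243, 0.2054, 0.171]
ee_rot: [-0.0, 0.268, 0.964, -0.0]
ft_force: [0.3, 0.2, 0.1]
grip_width: 0.0253
grip_force: 23.4
```

Run:
```python
from h import *
rows((.625,.206,.09,2.6),(.625,.206,.081,2.6))
g=manip.grab_frame("side");t=manip.grab_frame("top")
cv2.imwrite("pics/s10.png",np.hstack([cv2.resize(g[60:210,240:340],None,fx=4,fy=4),cv2.resize(t[140:290,200:300],None,fx=4,fy=4)]))
```

```text
t 33.2 pos [0.6243 0.2054 0.171 ] psi 2.6 tilt [-0. -0.] w 0.0253 F [0.3 0.2 0.1] q6 -0.82
{'tx': -0.0006, 'ty': 0.0022, 'tz': 0.2026, 'turn': -0.0}
{'tx': -0.0006, 'ty': 0.0022, 'tz': 0.2251, 'turn': -0.0}
```

View pics/s10.png

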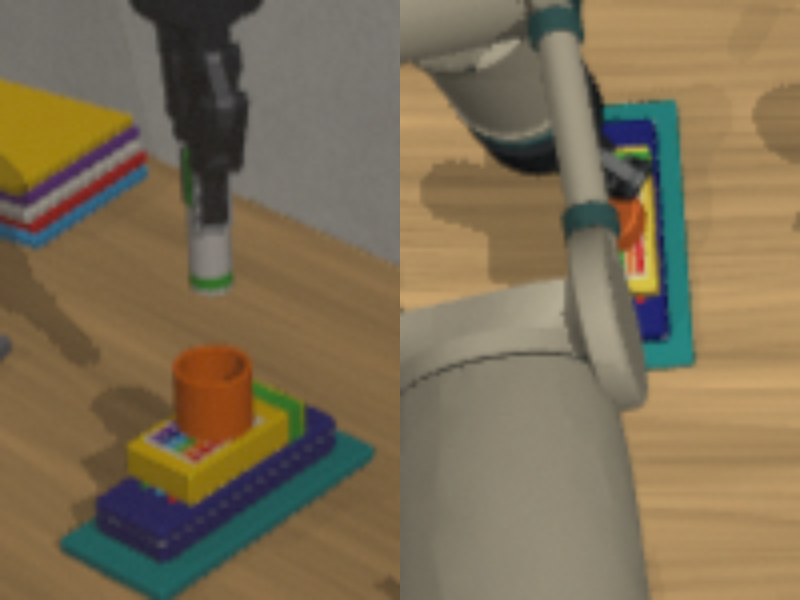

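In the left crop the glue stick hangs upright over the cup mouth (base at crop px (210,285), mouth at (213,365)). Lowering it in.

Emit:
move_arm([
  {"tx": -0.0006, "ty": 0.001, "tz": 0.04, "turn": 0},
  {"tx": -0.0006, "ty": 0.001, "tz": 0.09, "turn": 0},
  {"tx": -0.0006, "ty": 0.001, "tz": 0.13, "turn": 0},
  {"tx": -0.0006, "ty": 0.001, "tz": 0.16, "turn": 0},
  {"tx": -0.0006, "ty": 0.001, "tz": 0.185, "turn": 0},
  {"tx": -0.0006, "ty": 0.001, "tz": 0.205, "turn": 0},
  {"tx": -0.0006, "ty": 0.001, "tz": 0.219, "turn": 0},
  {"tx": -0.0006, "ty": 0.001, "tz": 0.2225, "turn": 0},
  {"tx": -0.0006, "ty": 0.001, "tz": 0.2225, "turn": 0},
])

```text
t: 34.42
ee_pos: [0.6257, 0.206, 0.0819]
ee_rot: [0.0, 0.267, 0.964, 0.0]
ft_force: [-0.4, 0.2, -0.1]
grip_width: 0.0258
grip_force: 23.4
```

Emit:
move_arm([
  {"tx": 0, "ty": 0, "tz": 0.003, "turn": 0},
  {"tx": 0, "ty": 0, "tz": 0.004, "turn": 0},
  {"tx": 0, "ty": 0, "tz": 0.004, "turn": 0},
])

```text
t: 34.8
ee_pos: [0.6255, 0.206, 0.0802]
ee_rot: [0.0, 0.267, 0.964, 0.0]
ft_force: [-0.2, -0.7, 0.0]
grip_width: 0.0257
grip_force: 23.4
```

Emit:
move_arm([
  {"tx": 0, "ty": 0, "tz": 0.002, "turn": 0},
  {"tx": 0, "ty": 0, "tz": 0.0025, "turn": 0},
  {"tx": 0, "ty": 0, "tz": 0.0025, "turn": 0},
])

```text
t: 35.17
ee_pos: [0.6257, 0.206, 0.0797]
ee_rot: [0.0, 0.267, 0.964, 0.0]
ft_force: [-0.9, -0.0, 3.3]
grip_width: 0.0254
grip_force: 23.9
```

Emit:
move_arm([
  {"tx": 0, "ty": 0, "tz": -0.001, "turn": 0},
  {"tx": 0, "ty": 0, "tz": -0.001, "turn": 0},
  {"tx": 0, "ty": 0, "tz": -0.001, "turn": 0},
  {"tx": 0, "ty": 0, "tz": -0.001, "turn": 0},
  {"tx": 0, "ty": 0, "tz": -0.001, "turn": 0},
  {"tx": 0, "ty": 0, "tz": -0.001, "turn": 0},
  {"tx": 0, "ty": 0, "tz": -0.001, "turn": 0},
  {"tx": 0, "ty": 0, "tz": -0.03, "turn": 0},
  {"tx": 0, "ty": 0, "tz": -0.09, "turn": 0},
  {"tx": 0, "ty": 0, "tz": -0.18, "turn": 0},
  {"tx": 0, "ty": 0, "tz": -0.28, "turn": 0},
  {"tx": 0, "ty": 0, "tz": -0.34, "turn": 0},
  {"tx": 0, "ty": 0, "tz": -0.34, "turn": 0},
  {"tx": 0, "ty": 0, "tz": -0.34, "turn": 0},
], claw=0)

```text
t: 36.92
ee_pos: [0.6248, 0.2058, 0.2142]
ee_rot: [-0.001, 0.267, 0.964, -0.0]
ft_force: [-0.8, -0.6, 0.4]
grip_width: 0.0857
grip_force: 0.0
```

Run:
```python
from h import *
rows()
g=manip.grab_frame("side")
for col,z in(("blue",.026),("yellow",.052),("orange",.085),("green",.142)):
    for o in meas("side",g,col,z): print(col,*o)
cv2.imwrite("pics/s11.png",cv2.resize(g[80:230,200:400],None,fx=3,fy=3))
```

```text
t 36.92 pos [0.6248 0.2058 0.2142] psi 2.6 tilt [-0.0015 -0.0002] w 0.0857 F [-0.8 -0.6  0.4] q6 -0.82
blue [192.2 243. ] [0.292  0.1887] [295.  189.6] [ 53.9 127.3] 0.152
blue [292.7 180.7] [0.613  0.2013] [626.7 208.4] [ 78.7 186.6] 0.063
blue [175.  167.4] [0.4414 0.478 ] [442.8 481.3] [ 40.7 140.6] 0.989
yellow [293.2 169.7] [0.6223 0.2079] [628.  210.6] [ 79.3 134.3] 0.076
yellow [234.   91.3] [0.8137 0.685 ] [815.6 689.5] [157.1 214. ] -1.361
orange [292.5 158.8] [0.6216 0.2074] [619.1 205.8] [ 48.8 121.8] 0.791
green [ 54.8 187.5] [0.131  0.4304] [132.9 430.9] [18.1 41.2] 1.151
green [310.2 162.7] [0.5753 0.0977] [577.9  98.4] [17.  62.9] 1.125
green [293.2 138.5] [0.6249 0.205 ] [625.8 205.2] [24.5 73.2] 0.862
```

View pics/s11.png

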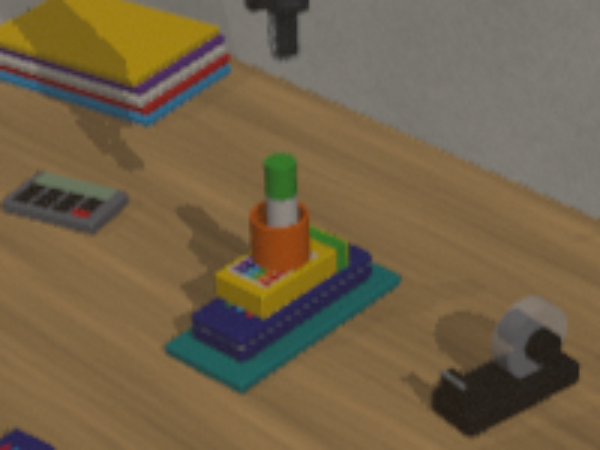

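The glue stick stands upright in the cup (cap at full-frame px (293,138)). The stack is centred and the bystanders are untouched.

```bash
python3 -c "
from station import manip
print(manip.hand_in())"
```

```text
the job is handed in; nothing more can be done
None
```

I built the set on the teal stand (tin, crayon box, cup, then glue stick upright in the cup) and handed it in at about 37 s of the 106 s allowed; each piece looked centred in the last side view and no bystander was touched, but the hand-in gave no verdict.

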